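Slide the bushing carrier into the flagged rails

TASK

Pick up the carrier sheet by its blue fin and slide it into the rack on the rail pair marked by the orange flag that sticks out. Push it gently, without ramming, until the stiff red stop at the back has gone in as far as it will go, then let go of the sheet and leave it there. Leave the other things on the table where they are.

Things in the scene. Friction and masses are not known exactly. Their poses are not given: they have to be found in the camera images.
- tray: Loose flat aluminium carrier sheet, about 0.25 kg, sizes in mm: 130 long (x +-65), 150 wide (y), 4 thick, two bronze bushings (24 across, 16 tall) fixed on top at x -5, y +-35. Origin: centre of the sheet's underside, z up. The +x edge enters the rack first. From the -x edge a 40 wide tongue runs to x = -159 and carries the grip fin. Starts flat on the table.
- tray_grip (a point): Centre of the tray's grip: an upright blue fin on the tongue, at tray mm (-135, 0, 24); 40 long in tray x, 10 thick in tray y, from 4 to 44 above the tray's underside.
- rack: Fixed grey steel rack, open on top. Origin: centre of its underside, z up; mm. Mouth at -x; the sheet goes in along +x. Side walls 165 high, x -65 to +90, inner faces at y +-77 (2 mm play each side). Three pairs of U-rails, 14 deep from the walls inward, x -65 to +65. A red stop bar stands at the back (stop); a dark column (30x30, 170 high, at x -50, y -100) holds the flags.
- rack_low (a point): Mouth of the low rail pair: rack mm (-65, 0, 50), midway between the rails, level with the surface on which the sheet's underside rides. All three channels are 8 mm high for the 4 mm sheet. Lips 19 long (to rack x -88) flare 20 degrees up, down and sideways from each mouth as lead-in.
- rack_middle (a point): The same point of the middle rail pair: rack mm (-65, 0, 95).
- rack_high (a point): The same point of the high rail pair: rack mm (-65, 0, 140).
- stop (a joint): Red bar at the rack's back (y +-20, z 35 to 160; serves every level). 0 at the start, grows as pushed along rack +x, hard end at 0.010 m. No spring: about 5 N of friction, stays where left. Where it stands is not measured and varies: at its hard end the face is anywhere at rack x 32 to 58, so feel for it. There the force climbs steeply: about 10 N is enough, over 25 N on sheet or rack is ramming.
- flag1: Orange flag, 26x16x10 mm, of the low rail pair (origin at its centre, at rack z = 52, y = -100). Drawn in, it is hidden in the column (rack x = -50); sticking out from the column's mouth-side face (rack x = -76) it marks its rail pair as the one to load. Exactly one of the three sticks out.
- flag2: Orange flag, 26x16x10 mm, of the middle rail pair (origin at its centre, at rack z = 97, y = -100). Drawn in, it is hidden in the column (rack x = -50); sticking out from the column's mouth-side face (rack x = -76) it marks its rail pair as the one to load. Exactly one of the three sticks out.
- flag3: Orange flag, 26x16x10 mm, of the high rail pair (origin at its centre, at rack z = 142, y = -100). Drawn in, it is hidden in the column (rack x = -50); sticking out from the column's mouth-side face (rack x = -76) it marks its rail pair as the one to load. Exactly one of the three sticks out.
- sensor_base: Grey cast iron sensor base, 90x70x36 mm, loose; bystander. Origin at the centre of its underside.
- bushing_a: Bronze bushing, 32 mm across, 26 tall, loose; bystander. Origin at the centre of its underside.
- bushing_b: Bronze bushing, 32 mm across, 26 tall, loose; bystander. Origin at the centre of its underside.
- bezel: Olive bakelite meter bezel ring, 84 mm across, 14 tall, loose; bystander. Origin at the centre of its underside.
- insulator: Cream porcelain insulator, 48 mm across, 66 tall, loose; bystander. Origin at the centre of its underside.
- screwdriver: Screwdriver, 180 mm long, lying loose; bystander.

How it is judged:
On the way, in this order (a step that is already met when the one before it is completed fails the run):
1. the carrier sheet is lifted off the table (height (world z) of tray above 0.03 m), for 0.2 s.
2. the sheet runs in the marked rail pair (((x of flag1 in the frame of rack below -0.063 m and z of tray in the frame of rack between 0.044 and 0.059 m) or (x of flag2 in the frame of rack below -0.063 m and z of tray in the frame of rack between 0.089 and 0.104 m) or (x of flag3 in the frame of rack below -0.063 m and z of tray in the frame of rack between 0.134 and 0.149 m)) and y of tray in the frame of rack between -0.006 and 0.006 m and x of tray in the frame of rack above -0.1 m), for 0.2 s.
At the end, for the whole second after the job is handed in: The sheet lies at rest in the rail pair whose flag sticks out (height within -6 and +9 mm of the rails, sideways within 6 mm, straight and level within 0.06 rad), its leading edge well inside the rack, the red stop pushed in by more than 8.5 of its 10 mm, and the gripper has let go (((x of flag1 in the frame of rack below -0.063 m and z of tray in the frame of rack between 0.044 and 0.059 m) or (x of flag2 in the frame of rack below -0.063 m and z of tray in the frame of rack between 0.089 and 0.104 m) or (x of flag3 in the frame of rack below -0.063 m and z of tray in the frame of rack between 0.134 and 0.149 m)) and y of tray in the frame of rack between -0.006 and 0.006 m and angle between the x axis of tray and the x axis of rack, either way round below 0.06 rad and angle between tray's own z axis and vertical below 0.06 rad and x of tray in the frame of rack above -0.035 m and value of joint stop above 0.0085 m and linear speed of tray below 0.01 m/s and contact force between the fingers and tray below 0.05 N); the robot touches nothing.
It fails at once if the sheet is forced against the rack or its stop with more than 25 N (contact force between tray and rack above 25 N).
It fails at once if a bystander (sensor base, bushing, bezel, insulator, screwdriver) is moved by more than 15 mm (distance of any of sensor_base, bushing_a, bushing_b, bezel, insulator, screwdriver from where it was at the start of the episode above 0.015 m).
It also fails if it takes over 54 s, if anything falls off the work surface, if the arm or the gripper's body presses on something with over 40 N, if the wrist force passes 120 N, or if a joint passes its speed limit or range.

ROBOT

A 6-joint arm with a two-finger parallel gripper is mounted at the origin on the work surface. World frame = base frame: x ahead of the robot, y to its left, z up, the work surface at z = 0. Lengths are in m, angles in rad, forces in N, time in s.
With the tool pointing down it reaches from about 0.225 to 0.725 m from the base axis. Payload 3.1 kg.
Tool frame: the origin (TCP) lies midway between the tips of the shut fingers; the grasp point (between the pads) lies 19 mm behind it; z points along the fingers, y is the line along which they close (so a half turn about z gives the same grasp; the last joint's range is limited). The gripper opens to 85 mm and grips with 20 to 120 N. Pads are 22 mm wide; open, the fingers measure 114 mm over their backs; the gripper's body (76 mm by 85 mm) begins 54 mm behind the grasp point. The pads swing forward as they close: fully open they stand 13 mm farther back than shut.
Start: joints at [1.093, 0.048, 0.099, 1.622, 0, 1.443], TCP at [0.18, 0.493, 0.231] pointing down, gripper open.
Joint ranges: [-2.91, 2.91], [-0.99, 1.94], [-1.21, 1.42], [-2.12, 2.29], [-1.49, 1.47], [-3.14, 3.14]. Speed limits (rad/s): [2.79, 2.79, 3.14, 3.14, 3.14, 3.14].

INTERFACE

Orientations are given as a unit quaternion [w, x, y, z].
In Python, from plant import get_state, camera, get_calibration, finish_job, masks_of gives the robot as it stands. The module is installed in compiled form; this text tells all that it offers.
- The arm moves only by the shell command python3 -m crank 'ROWS' [OPENING] [FORCE]. ROWS is JSON, one flat list of numbers, 6 for each row, row after row: the shift along the tool's x, y, z normalised to -1 to 1, where 1 is 0.5 m, then the turn, a rotation vector about the tool's x, y, z normalised to -1 to 1, where 1 is pi/4 rad. A call has 1 to 5 rows; each row is the pose to reach, as a shift and turn from the pose commanded when the call began, along the tool's axes at that moment; what a row does not reach only later rows make up. A row lasts 1/10 s, in which the tool goes at most 50 mm and 8.59 degrees, less where a joint would pass 70% of its speed; a pose out of reach is approached as far as the arm can. A call with a number of a shift or a turn outside -1 to 1 is refused whole. A call with a gripper value outside its range is refused whole. OPENING is the opening, from 0 (shut) to 1 (fully open), set as the call begins (- or left out, the last holds). The fingers move at their own pace and stop on an object; FORCE is the grip in N (left out, the last holds). Time passes only in rows, so rows that repeat a pose let the fingers close. It gives the time, the measured TCP pose, the force, the opening and the grip force at its end, in the units of the state.
- get_state(): the state, without advancing time (a new reading comes with each control period).
- camera(name): name is "scene" or "top" or "wrist"; returns the picture (384x512x3 uint8, red, green, blue); there is no depth.
- get_calibration(name): a dict with "mtx" (3x3 intrinsics, pixels), "rvec" (rotation vector, rad) and "tvec" (3), from world to camera coordinates, as OpenCV has them. Camera axes: x right, y down, z forward; pixel columns grow to the right and rows downward; lengths in m; the calibration is good to about 2 mm. A picture is of the moment at which its call begins: read the wrist's pose just before it. get_calibration takes no time and is no camera call; for the wrist camera it gives the pose at the moment of the call.
- finish_job(): hands the job in; it is judged then, once.
Trained networks look in the newest picture that a camera, given by its name, has taken for a name from the list of things; names that differ only in an ending like _2 or _b are one class to them, and where a whole thing is asked for, a point or a joint stands for the part that bears it (a point fixed in the world has none). Each returns a list of dicts, best first, with "p" (0 to 1); they miss things now and then, are a little off and sometimes report something else, mostly with a low value. They report only what shows in the picture. A call takes as long as a camera call.
- masks_of(name, camera): "region" (384x512 bool, what is visible of it) and "box" ([left, top, right, bottom] in pixels, round what is visible of it).
The state is a dict: "time_s": time; "joint_pos": joint angles; "joint_velocities": joint speeds; "joint_torque": joint torques, N m; "position": TCP position; "tool_rot": TCP orientation; "force": force on the tool from outside, world axes, zero at the start; "wrist_torque": the same for the moment, N m; "width": finger opening in m; "grasp_force": force on a finger pad.
Only numpy, scipy, OpenCV 4.12 (cv2) and the standard library are available. Lean on these libraries where they do the work, as an engineer would, in place of code of your own. Each camera call takes 0.05 s, during which the arm holds its last target. There are 200 camera calls.

## Working session

There is one attempt and no reset: what is moved stays moved. The work goes in short steps, Python scripts to look and compute and a shell command to move; the robot and the scene stay as the last step left them, time stands still between calls to the robot, and variables do not carry over. Pictures are saved under pics/ and viewed, at most 13 in all, crops included, and the job is handed in when it is done.

```bash
mkdir -p pics; ls; cat > h.py <<'E'
import numpy as np, cv2, json
from plant import *
def cal(n):
    c=get_calibration(n); return np.array(c["mtx"],float),np.array(c["rvec"],float).ravel(),np.array(c["tvec"],float).ravel()
def ray(n,uv,z,c=None):
    K,r,t=c or cal(n); R=cv2.Rodrigues(r)[0]; C=-R.T@t
    d=(R.T@np.linalg.inv(K)@np.c_[np.atleast_2d(uv),np.ones(len(np.atleast_2d(uv)))].T).T
    return C+d*((z-C[2])/d[:,2])[:,None]
def proj(n,P,c=None):
    K,r,t=c or cal(n); return cv2.projectPoints(np.atleast_2d(np.array(P,float)),r,t,K,None)[0][:,0]
E
python3 - <<'E'
from h import *
s=get_state(); print(s)
ims=[camera(n) for n in("scene","top")]
cv2.imwrite("pics/a.png",cv2.cvtColor(np.vstack(ims),cv2.COLOR_RGB2BGR)[:, :])
for n,i in zip(("scene","top"),ims):
    cv2.imwrite(f"pics/{n}.png",cv2.resize(i[:,:,::-1],(800,600)))
    K,r,t=cal(n);R=cv2.Rodrigues(r)[0];print(n,-R.T@t,R[2],K[0,0])
    for o in("tray","tray_grip","rack","stop","flag1","flag2","flag3","sensor_base","bushing_a","bezel","insulator","screwdriver"):
        for m in masks_of(o,n)[:3]:
            if m["p"]>.2: print(n,o,round(m["p"],2),m["box"],m["region"].sum())
E
```

```text
pics
{'time_s': 0.0, 'joint_pos': array([1.09318920e+00, 4.87328735e-02, 9.76041621e-02, 1.62201904e+00,
       3.32539721e-05, 1.44299589e+00]), 'joint_velocities': array([-0.00028686, -0.00107621,  0.00152918,  0.00178253, -0.00030772,
       -0.00080436]), 'joint_torque': array([-3.53257628e-04, -3.38788283e+01,  3.20012963e+01,  2.04971584e-02,
       -1.10991828e-04,  9.31330533e-06]), 'position': array([0.17964357, 0.49265487, 0.23012965]), 'tool_rot': array([-3.66353328e-04,  1.74012858e-01,  9.84742678e-01, -1.11730066e-03]), 'force': array([ 0.89166863,  0.92711137, -0.05333725]), 'wrist_torque': array([0.04071552, 0.06345471, 0.02008897]), 'grasp_force': 0.0, 'width': 0.08535827875850795}
scene [1.33848349 0.3933596  0.8210246 ] [-0.70657723 -0.31470978 -0.6338031 ] 440.3500365945699
scene tray 0.61 [136.1, 170.2, 216.4, 216.8] 1898
scene tray_grip 0.74 [137.2, 169.9, 217.8, 210.7] 1745
scene tray_grip 0.38 [268.6, 157.8, 355.9, 265.5] 6681
scene rack 0.95 [265.1, 158.6, 354.3, 261.3] 6695
scene stop 0.54 [324.4, 187.7, 332.0, 204.8] 83
scene flag1 0.57 [326.3, 184.9, 331.2
[... 615 characters left out ...]
818
top tray 0.89 [306.8, 185.7, 375.5, 229.5] 1887
top tray_grip 0.58 [306.4, 184.4, 374.3, 225.0] 2016
top rack 0.75 [174.3, 159.6, 241.6, 231.3] 3235
top stop 0.62 [196.5, 196.0, 204.4, 206.7] 103
top flag1 0.62 [197.6, 195.6, 205.4, 209.1] 109
top flag2 0.62 [197.6, 195.6, 205.4, 209.1] 109
top flag3 0.62 [197.6, 195.6, 205.4, 209.1] 109
top sensor_base 0.81 [286.7, 114.5, 310.7, 142.9] 544
top bushing_a 0.55 [258.6, 121.7, 264.4, 132.9] 50
top bezel 0.57 [138.3, 153.4, 164.7, 178.5] 222
top bezel 0.51 [259.8, 120.4, 266.3, 132.2] 61
top insulator 0.65 [363.6, 134.4, 381.6, 148.9] 166
top insulator 0.41 [325.8, 126.0, 332.4, 137.0] 61
top screwdriver 0.79 [176.2, 247.8, 231.1, 259.0] 254
```

View pics/scene.png

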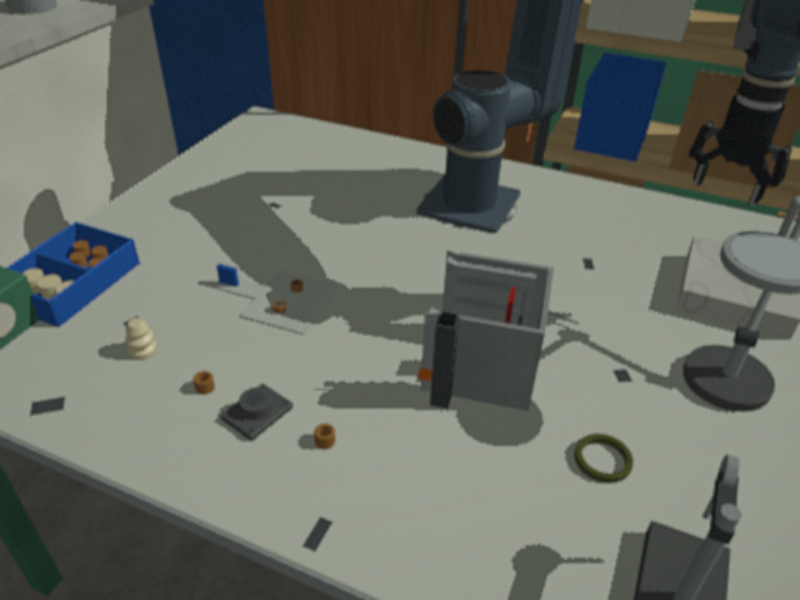

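View pics/top.png

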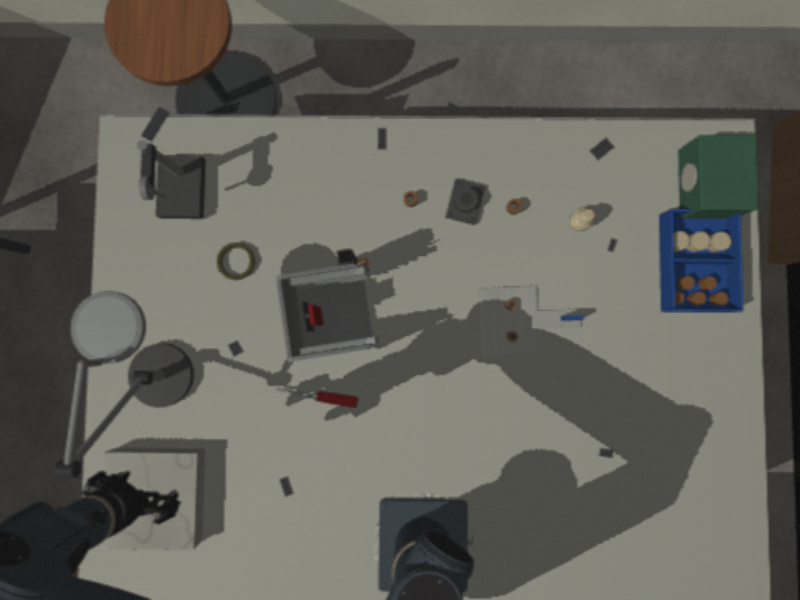

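The scene picture shows the orange flag at about (427,374), low on the column, so probably the low pair. The top picture shows the rack mouth facing image right (world -y). The sheet lies to its right at about (510,322), with the fin at (572,318). I'll zoom in on both to measure.

```bash
python3 - <<'E'
from h import *
im=camera("top")[:,:,::-1]
a=cv2.resize(im[155:240,170:250],None,fx=7,fy=7,interpolation=cv2.INTER_CUBIC)[:595,:400*2]
b=cv2.resize(im[170:240,300:380],None,fx=7,fy=7,interpolation=cv2.INTER_CUBIC)
o=np.zeros((595,1120,3),np.uint8);o[:a.shape[0],:560]=a;o[:b.shape[0],560:]=b
o=cv2.convertScaleAbs(o,alpha=1.6)
cv2.imwrite("pics/c1.png",o[:,:560]);cv2.imwrite("pics/c2.png",o[:490,560:])
# flag check: ray at scene flag
f=ray("scene",[[272.8,240.6]],0.05);print(f)
E
```

```text
[[0.60934025 0.13827883 0.05      ]]
```

View pics/c1.png

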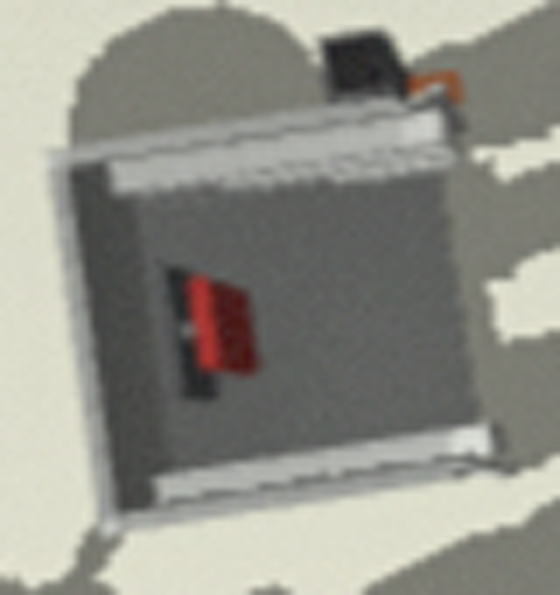

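View pics/c2.png

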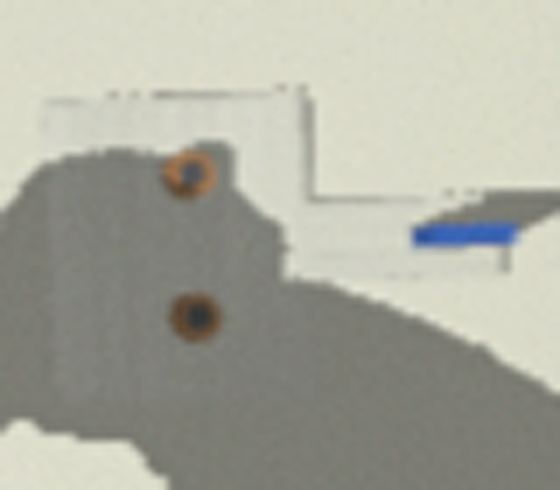

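The rack crop shows the rail inner corners at about (112,195) and (155,478), with the red stop and the flag clear. The tray crop shows bushings at (189,174) and (196,318), the sheet corner at (305,90), and the fin top at about (475,235). Next I'll fit poses from these points.

```bash
cat > fit.py <<'E'
from h import *
from scipy.optimize import least_squares
def T(p,P):
    c,s=np.cos(p[2]),np.sin(p[2]);P=np.atleast_2d(np.array(P,float))/1000
    return np.c_[p[0]+c*P[:,0]-s*P[:,1],p[1]+s*P[:,0]+c*P[:,1],P[:,2]]
def fit(n,P,uv,p0=(0.5,0,np.pi/2)):
    c=cal(n)
    r=least_squares(lambda p:(proj(n,T(p,P),c)-uv).ravel(),p0,loss="soft_l1")
    return r.x,(proj(n,T(r.x,P),c)-uv).round(1)
E
python3 - <<'E'
from fit import *
def un(a,u0,v0): return (np.array(a,float)+.5)/7-.5+[u0,v0]
tray,e=fit("top",[(-5,-35,20),(-5,35,20),(-65,-75,4),(65,-75,4),(-65,-20,4),(-159,20,4),(65,75,4),(-135,0,44)],
 un([(189,174),(196,318),(305,90),(45,100),(312,197),(505,272),(60,400),(475,235)],300,170))
print("tray",tray,e.tolist())
rack,e=fit("top",[(65,-63,150),(65,63,150),(90,-77,165),(90,77,165),(-84,-63,152),(-84,63,152)],
 un([(112,195),(155,478),(75,165),(118,513),(448,150),(490,425)],170,155))
print("rack",rack,e.tolist())
np.save("p.npy",[tray,rack])
for k,z in enumerate((52,97,142)): print(k+1,proj("scene",T(rack,[(-76,-100,z)])),proj("top",T(rack,[(-76,-100,z)])))
# overlays
for n,(x0,x1,y0,y1) in (("scene",(120,370,150,270)),("top",(170,380,155,240))):
    im=cv2.resize(camera(n)[y0:y1,x0:x1,::-1],None,fx=3,fy=3,interpolation=cv2.INTER_CUBIC)
    im=cv2.convertScaleAbs(im,alpha=1.5)
    def pl(p,L,col):
        q=(proj(n,T(p,L))-[x0,y0]+.5)*3-.5
        cv2.polylines(im,[q.round().astype(int)],True,col,1)
    pl(tray,[(-65,-75,4),(65,-75,4),(65,75,4),(-65,75,4)],(0,255,0)); pl(tray,[(-155,0,44),(-115,0,44),(-115,0,4),(-155,0,4)],(0,255,255))
    for s in(-1,1): pl(rack,[(-65,77*s,165),(90,77*s,165),(90,77*s,0),(-65,77*s,0)],(0,255,0))
    pl(rack,[(-65,-115,170),(-35,-115,170),(-35,-85,170),(-65,-85,170)],(255,0,255))
    cv2.imwrite(f"pics/o_{n}.png",im);ims=im if n=="scene" else np.vstack([np.pad(ims,((0,0),(0,0),(0,0))),np.pad(im,((0,0),(0,750-im.shape[1]),(0,0)))])
cv2.imwrite("pics/o.png",ims[:600])
E
```

```text
tray [ 0.4875094  -0.18724685  1.61830953] [[0.6, -0.2], [0.6, -0.3], [-0.1, -0.0], [-0.3, -0.1], [-0.3, 0.5], [-0.1, 0.3], [-0.5, 0.3], [0.3, -0.4]]
rack [0.49542671 0.19352881 1.72691591] [[1.0, -0.2], [0.3, -0.2], [-3.3, 0.3], [-2.9, 0.6], [0.6, -0.8], [0.4, 0.3]]
1 [[271.73226194 238.63577818]] [[232.34598078 167.96922165]]
2 [[272.58372772 225.29467149]] [[231.32768216 166.17017761]]
3 [[273.48237007 211.21438355]] [[230.23040326 164.2315979 ]]
```

View pics/o.png

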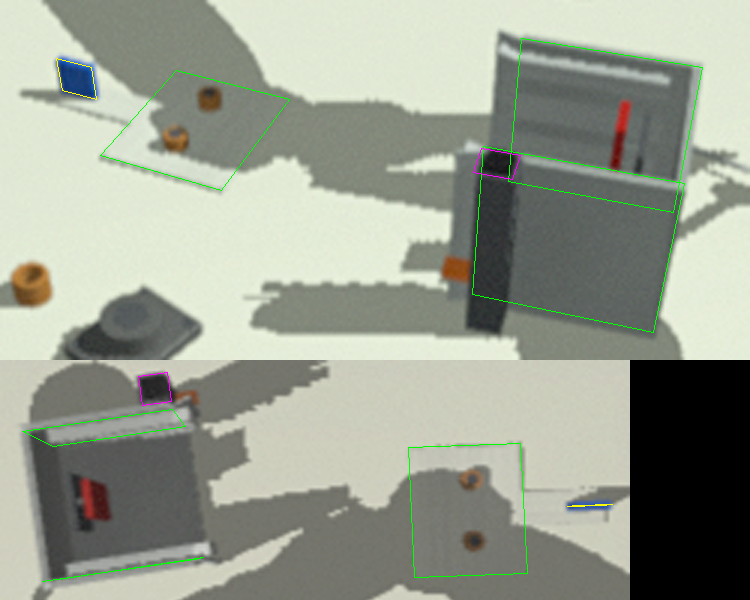

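```bash
cat > go.py <<'E'
import sys
from fit import *
from scipy.spatial.transform import Rotation as R
def rq(q): return R.from_quat(np.r_[q[1:],q[0]])
def go(pos,yaw,tiltx=0.,show=True):
    """rows toward TCP pos with tool down, tool y at world angle yaw; prints normalised shift, turn"""
    s=get_state(); A=rq(s["tool_rot"])
    y=np.array([np.cos(yaw),np.sin(yaw),0]);z=np.array([0,0,-1.]);B=R.from_matrix(np.c_[np.cross(y,z),y,z])
    d=A.inv().apply(np.array(pos)-s["position"])/.5; w=(A.inv()*B).as_rotvec()/(np.pi/4)
    print("t",round(s["time_s"],2),"pos",s["position"].round(4),"F",s["force"].round(1),"w",round(s["width"],4)); print("shift",d.round(4),"turn",w.round(4),"rows",round(np.linalg.norm(d)*10,1),round(np.linalg.norm(w)*45/8.59,1))
E
python3 - <<'E'
from go import *
tray,rack=np.load("p.npy")
g=T(tray,[(-135,0,30)])[0];print("fin",g,"low mouth",T(rack,[(-65,0,50)]))
go([g[0],g[1],.15],tray[2]-np.pi/2)
K,r,t=cal("wrist");Rm=cv2.Rodrigues(r)[0];s=get_state();A=rq(s["tool_rot"])
print("wristcam in tool",A.inv().apply(-Rm.T@t-s["position"]))
E
```

```text
fin [ 0.49392127 -0.32209449  0.03      ] low mouth [[0.50553331 0.12931933 0.05      ]]
t 1.45 pos [0.1799 0.4932 0.2313] F [-0.6 -1.2 -0.7] w 0.0855
shift [-1.1488 -1.3165  0.1626] turn [-0.     -0.      1.4941] rows 17.5 7.8
wristcam in tool [ 7.98322089e-02 -4.81397935e-05 -1.42661045e-01]
```

```bash
python3 -m crank '[-0.065,-0.075,0,0,0,0.19,-0.13,-0.15,0,0,0,0.38,-0.195,-0.225,0,0,0,0.57,-0.26,-0.3,0,0,0,0.76,-0.325,-0.375,0,0,0,0.95]' 1
python3 - <<'E'
from go import *
go([.4939,-.3221,.15],1.6183-np.pi/2)
E
```

```text
time_s: 1.95
position: [0.2686, 0.2598, 0.2314]
tool_rot: [0.0, 0.523, 0.852, 0.0]
force: [1.4, 0.7, 1.3]
width: 0.0853
grasp_force: 0.0
t 1.95 pos [0.2686 0.2598 0.2314] F [1.4 0.7 1.3] w 0.0853
shift [-1.2416 -0.1253  0.1629] turn [ 1.500e-03 -1.000e-04  5.378e-01] rows 12.6 2.8
```

```bash
python3 -m crank '[-0.1,-0.01,0,0,0,0.18,-0.2,-0.02,0,0,0,0.36,-0.3,-0.03,0,0,0,0.54,-0.4,-0.04,0,0,0,0.54,-0.5,-0.05,0,0,0,0.54]'
python3 - <<'E'
from go import *
go([.4939,-.3221,.15],1.6183-np.pi/2)
E
```

```text
time_s: 2.45
position: [0.3604, 0.0267, 0.2317]
tool_rot: [0.001, 0.689, 0.725, 0.001]
force: [1.3, -0.1, 0.4]
width: 0.0851
grasp_force: 0.0
t 2.45 pos [0.3604 0.0267 0.2317] F [ 1.3 -0.1  0.4] w 0.0851
shift [-0.7102  0.2312  0.1639] turn [ 0.0025 -0.      0.0037] rows 7.6 0.0
```

```bash
python3 -m crank '[-0.095,0.03,0.02,0,0,0,-0.19,0.06,0.04,0,0,0,-0.285,0.09,0.06,0,0,0,-0.38,0.12,0.08,0,0,0,-0.475,0.154,0.1,0,0,0]' && python3 -m crank '[-0.08,0.025,0.02,0,0,0,-0.16,0.05,0.04,0,0,0,-0.235,0.077,0.064,0,0,0,-0.235,0.077,0.064,0,0,0]'
python3 - <<'E'
from go import *
go([.4939,-.3221,.15],1.6183-np.pi/2)
im=camera("wrist");cv2.imwrite("pics/w1.png",im[:,:,::-1])
c=cal("wrist");tray=np.load("p.npy")[0]
print("pred fin top ends",proj("wrist",T(tray,[(-155,-5,44),(-155,5,44),(-115,-5,44),(-115,5,44)]),c).round(1).tolist())
hsv=cv2.cvtColor(im,cv2.COLOR_RGB2HSV);m=((hsv[...,0]>100)&(hsv[...,0]<130)&(hsv[...,1]>120)).astype(np.uint8)
n,_,st,ce=cv2.connectedComponentsWithStats(m);print([ (s.tolist()) for s in st[1:] if s[4]>30])
E
```

```text
time_s: 2.95
position: [0.4474, -0.2026, 0.182]
tool_rot: [0.0, 0.689, 0.724, 0.0]
force: [0.8, 0.8, 0.9]
width: 0.0856
grasp_force: 0.0
time_s: 3.35
position: [0.4912, -0.3193, 0.1456]
tool_rot: [-0.002, 0.69, 0.723, -0.001]
force: [-0.3, 0.9, -0.9]
width: 0.0858
grasp_force: 0.0
t 3.35 pos [ 0.4912 -0.3193  0.1456] F [-0.3  0.9 -0.9] w 0.0858
shift [-0.0058  0.0051 -0.0088] turn [-0.0051 -0.0026 -0.0012] rows 0.1 0.0
pred fin top ends [[267.1, 215.4], [256.8, 215.4], [267.5, 175.5], [256.7, 175.5]]
[[256, 164, 11, 49, 499], [307, 333, 31, 13, 240], [391, 350, 47, 34, 1013]]
```

View pics/w1.png

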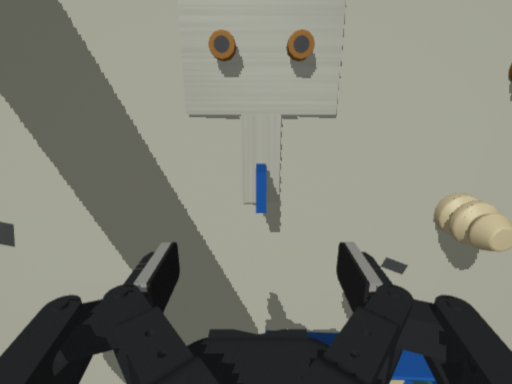

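The wrist picture shows the fin at u 256–266, v 164–213, centred and aligned between the fingers. It sits about 2 mm nearer the rack than I fitted, so I'll descend now.

```bash
python3 -m crank '[0,0.004,0.08,0,0,0,0,0.005,0.16,0,0,0,0,0.005,0.22,0,0,0,0,0.005,0.25,0,0,0,0,0.005,0.268,0,0,0]' && python3 -m crank '[0,0,0,0,0,0,0,0,0,0,0,0]'
python3 - <<'E'
from go import *
go([.4939,-.320,.010],1.6183-np.pi/2)
E
```

```text
time_s: 3.9
position: [0.4935, -0.3143, 0.0154]
tool_rot: [-0.001, 0.689, 0.725, 0.0]
force: [-0.5, -0.3, 0.5]
width: 0.0855
grasp_force: 0.0
time_s: 4.1
position: [0.4952, -0.3163, 0.0183]
tool_rot: [0.002, 0.689, 0.725, 0.0]
force: [-0.6, -1.0, 0.6]
width: 0.0851
grasp_force: 0.0
t 4.1 pos [ 0.4952 -0.3163  0.0183] F [-0.6 -1.   0.6] w 0.0851
shift [-0.0072 -0.0031  0.0166] turn [0.0032 0.0028 0.0045] rows 0.2 0.0
```

```bash
python3 -m crank '[-0.005,-0.002,0.01,0,0,0,-0.005,-0.002,0.01,0,0,0]' && python3 -m crank '[0,0,0,0,0,0]'
python3 - <<'E'
from go import *
go([.4939,-.320,.010],1.6183-np.pi/2)
E
```

```text
time_s: 4.3
position: [0.4937, -0.319, 0.0122]
tool_rot: [0.001, 0.689, 0.725, -0.0]
force: [-0.1, 0.2, -1.0]
width: 0.0854
grasp_force: 0.0
time_s: 4.4
position: [0.4935, -0.3186, 0.0119]
tool_rot: [0.0, 0.689, 0.725, 0.0]
force: [0.6, 0.1, 0.3]
width: 0.0852
grasp_force: 0.0
t 4.4 pos [ 0.4935 -0.3186  0.0119] F [0.6 0.1 0.3] w 0.0852
shift [-0.0029  0.0007  0.0037] turn [0.001  0.0008 0.0038] rows 0.0 0.0
```

Close with 100 N.

```bash
python3 -m crank '[0,0,0,0,0,0,0,0,0,0,0,0,0,0,0,0,0,0,0,0,0,0,0,0,0,0,0,0,0,0]' 0 100 && python3 -m crank '[0,0,0,0,0,0,0,0,0,0,0,0,0,0,0,0,0,0]'
```

```text
time_s: 4.9
position: [0.4932, -0.3181, 0.0112]
tool_rot: [-0.0, 0.689, 0.725, -0.0]
force: [-0.0, -0.1, -0.2]
width: 0.0125
grasp_force: 0.0
time_s: 5.2
position: [0.4934, -0.3183, 0.0114]
tool_rot: [0.0, 0.689, 0.725, 0.0]
force: [1.4, 0.2, -0.9]
width: 0.0085
grasp_force: 97.8
```

```bash
python3 -m crank '[0,0,-0.02,0,0,0,0,0,-0.05,0,0,0,0,0,-0.08,0,0,0,0,0,-0.1,0,0,0,0,0,-0.104,0,0,0]' && python3 -m crank '[0,0,0,0,0,0,0,0,0,0,0,0,0,0,0,0,0,0]'
python3 - <<'E'
from go import *
tray,rack=np.load("p.npy")
s=get_state();print(s["position"],s["force"],s["wrist_torque"],s["width"])
go([.4939,-.320,.0635],rack[2]-np.pi/2)
im=camera("wrist");c=cal("wrist");cv2.imwrite("pics/w2.png",im[:,:,::-1])
hsv=cv2.cvtColor(im,cv2.COLOR_RGB2HSV)
for lo,hi in((5,20),(100,130)):
    m=((hsv[...,0]>=lo)&(hsv[...,0]<=hi)&(hsv[...,1]>110)).astype(np.uint8)
    n,_,st,ce=cv2.connectedComponentsWithStats(m);print([(s.tolist(),q.round(1).tolist()) for s,q in zip(st[1:],ce[1:]) if s[4]>30])
im=camera("scene");cv2.imwrite("pics/s2.png",cv2.resize(im[130:270,100:370,::-1],None,fx=2.9,fy=2.9,interpolation=cv2.INTER_CUBIC))
E
```

```text
time_s: 5.7
position: [0.4947, -0.3194, 0.0663]
tool_rot: [0.003, 0.689, 0.725, 0.0]
force: [-0.1, -0.2, -1.7]
width: 0.0084
grasp_force: 97.6
time_s: 6.0
position: [0.4926, -0.3177, 0.0622]
tool_rot: [-0.001, 0.689, 0.725, -0.0]
force: [-0.3, 0.1, -3.1]
width: 0.0087
grasp_force: 97.6
[ 0.4925745  -0.31769469  0.06221632] [-0.33122322  0.13083165 -3.14667376] [-0.22440264  0.00755921 -0.01512824] 0.008743465956605457
t 6.0 pos [ 0.4926 -0.3177  0.0622] F [-0.3  0.1 -3.1] w 0.0087
shift [-0.0047  0.0024 -0.0026] turn [-0.0017 -0.0016 -0.1342] rows 0.1 0.7
[([154, 0, 53, 23, 861], [182.6, 8.8]), ([310, 0, 54, 24, 868], [333.4, 9.0])]
[([247, 214, 23, 105, 2069], [257.9, 265.5])]
```

View pics/w2.png

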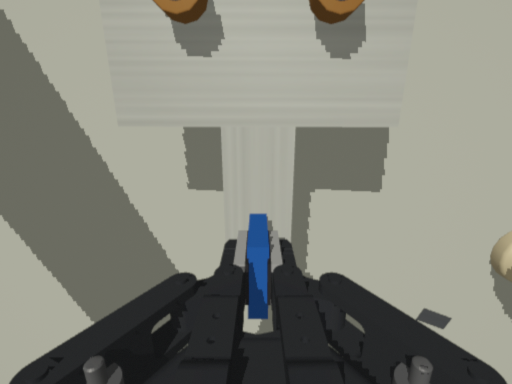

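The sheet is held and aligned. Its rear edge runs along row 124 from (119,124) to (401,124), and the fin's rear top edge is near row 318. I'll solve its pose by PnP to get the droop.

```bash
python3 - <<'E'
from go import *
tray,rack=np.load("p.npy")
c=cal("wrist");K,r,t=c;C=R.from_rotvec(r)
P=np.array([(-65,75,4),(-65,-75,4),(-65,20,4),(-65,-20,4),(-155,5,44),(-155,-5,44),(-17,35,4),(-17,-35,4)],float)/1000
uv=np.array([(119,124.5),(401,124.5),(222,125),(295,125),(249,318),(268.5,318),(183,23),(333.5,23.5)])
def f(p):
    W=R.from_euler("zyx",p[3:]).apply(P)+p[:3]
    return (proj("wrist",W,c)-uv).ravel()
s=least_squares(f,[.488,-.185,.05,1.618,0,0])
print("tray pose",s.x.round(4),"rms",np.sqrt((s.fun**2).mean()),s.fun.reshape(-1,2).round(1).tolist())
cov=np.linalg.inv(s.jac.T@s.jac);print("sd/px",np.sqrt(np.diag(cov)).round(4))
st=get_state();print(st["position"])
E
```

```text
tray pose [ 0.4856 -0.1855  0.0525  1.6237 -0.0068  0.014 ] rms 0.9815836746401867 [[-0.6, 1.3], [-0.5, 0.7], [-0.9, 0.6], [1.4, 0.4], [-0.5, -0.3], [0.0, -0.2], [2.1, -0.4], [-1.2, -1.8]]
sd/px [0.0003 0.0002 0.0011 0.0032 0.0076 0.0122]
[ 0.49266368 -0.317718    0.06229232]
```

View pics/s2.png

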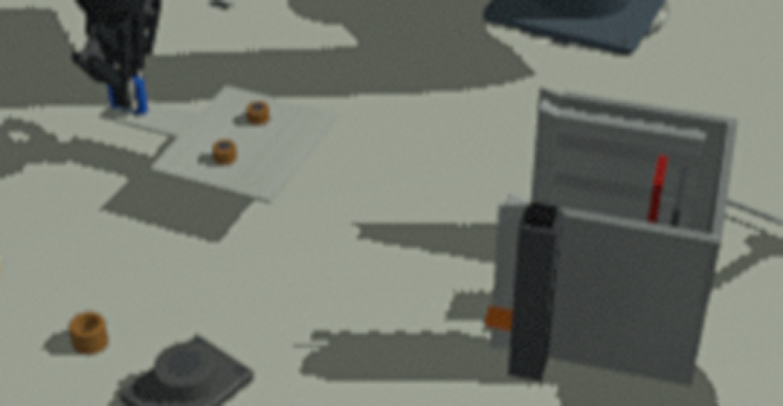

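The sheet is held level, with no droop. The rack is unchanged in the scene view. I'll refit the rack with symmetric edge points and drop the doubtful back corners.

```bash
python3 - <<'E'
from go import *
tray,rack=np.load("p.npy");c=cal("top")
uv=(np.array([(112,195),(155,478),(448,150),(490,425),(52,153),(106,530),(75,165),(118,513)],float)+.5)/7-.5+[170,155]
def f(q):
    p=q[:3];xl,xb,t,xi=q[3:]
    P=[(65,-63,150),(65,63,150),(xl,-63,152),(xl,63,152),(xb,-77-t,165),(xb,77+t,165),(xi,-77,165),(xi,77,165)]
    return (proj("top",T(p,P),c)-uv).ravel()
s=least_squares(f,[*rack,-84,95,5,82]);print(s.x.round(4),s.fun.reshape(-1,2).round(1).tolist())
r=s.x[:3];np.save("rack.npy",r)
for x in(-170,-150): print("tray at",x,T(r,[(x,0,52)])[0],"fin",T(r,[(x-135,0,52)])[0])
# tray -> TCP offset from PnP
tp=np.array([.4856,-.1855]);y=1.6237;R2=np.array([[np.cos(y),np.sin(y)],[-np.sin(y),np.cos(y)]])
off=R2@(np.array([.4929,-.3179])-tp);print("tcp in tray",off)
g=T(r,[(-170+off[0]*1e3,off[1]*1e3,0)])[0]
go([g[0],g[1],.063],r[2]-1.6237+1.6183-np.pi/2)
E
```

```text
[  0.4949   0.1956   1.7287 -84.452   85.9843   5.9479  78.3125] [[0.3, -0.0], [-0.3, -0.1], [0.1, -0.8], [-0.1, 0.4], [0.3, 0.1], [-0.2, 0.2], [-0.3, -0.1], [0.3, 0.3]]
tray at -170 [0.52165629 0.02775267 0.052     ] fin [ 0.54288332 -0.10556805  0.052     ]
tray at -150 [0.51851155 0.04750388 0.052     ] fin [ 0.53973857 -0.08581683  0.052     ]
tcp in tray [-0.13260078 -0.00028861]
t 6.1 pos [ 0.4927 -0.3177  0.0623] F [-0.3  0.2 -3. ] w 0.0088
shift [ 0.4235  0.1219 -0.0011] turn [-0.0015 -0.0015 -0.1296] rows 4.4 0.7
```

```bash
python3 -m crank '[0.05,0.015,0,0,0,-0.03,0.12,0.035,0,0,0,-0.06,0.19,0.055,0,0,0,-0.1,0.26,0.075,0,0,0,-0.13,0.33,0.095,0,0,0,-0.13]' && python3 -m crank '[0.07,0.032,0,0,0,0,0.09,0.036,0,0,0,0,0.09,0.036,0,0,0,0,0.09,0.036,0,0,0,0]'
python3 - <<'E'
from go import *
r=np.load("rack.npy")
g=T(r,[(-170-132.6,-.3,0)])[0]
go([g[0],g[1],.063],r[2]-1.6237+1.6183-np.pi/2)
im=camera("top");cv2.imwrite("pics/t3.png",cv2.convertScaleAbs(cv2.resize(im[150:245,190:350,::-1],None,fx=5,fy=5,interpolation=cv2.INTER_CUBIC),alpha=1.5))
E
```

```text
time_s: 6.6
position: [0.5321, -0.1495, 0.0628]
tool_rot: [-0.0, 0.651, 0.759, -0.0]
force: [0.7, -0.2, -2.6]
width: 0.0088
grasp_force: 97.5
time_s: 7.0
position: [0.5428, -0.1044, 0.0629]
tool_rot: [0.0, 0.651, 0.759, -0.001]
force: [0.6, -0.6, -2.9]
width: 0.0085
grasp_force: 97.6
t 7.0 pos [ 0.5428 -0.1044  0.0629] F [ 0.6 -0.6 -2.9] w 0.0085
shift [ 0.0024  0.0003 -0.0002] turn [-0.0011  0.0011  0.0004] rows 0.0 0.0
```

View pics/t3.png

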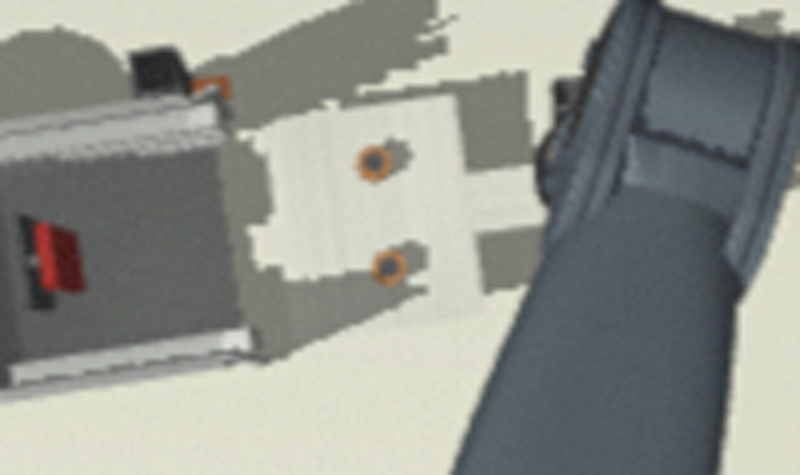

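The sheet stands in front of the mouth with bushings at (374,162) and (389,267) and its rear corner at (455,95). I'll check its position relative to the rack.

```bash
python3 - <<'E'
from go import *
r=np.load("rack.npy")
im=camera("top");hsv=cv2.cvtColor(im,cv2.COLOR_RGB2HSV)
m=((hsv[...,0]>=5)&(hsv[...,0]<=20)&(hsv[...,1]>60)).astype(np.uint8)
m=cv2.morphologyEx(m,cv2.MORPH_CLOSE,np.ones((5,5),np.uint8))
n,_,st,ce=cv2.connectedComponentsWithStats(m);print([(s.tolist(),q.round(1).tolist()) for s,q in zip(st[1:],ce[1:]) if s[4]>15 and 230<q[0]<300 and 160<q[1]<220])
uv=(np.array([(374,162),(389,267)])+.5)/5-.5+[190,150]
w=ray("top",uv,.072)[:,:2];c,s=np.cos(r[2]),np.sin(r[2])
q=(w-r[:2])@np.array([[c,-s],[s,c]]);print("bushings in rack",q.round(4), "mean y",q[:,1].mean(),"yaw err",np.arctan2(q[1,0]-q[0,0],q[1,1]-q[0,1]))
E
```

```text
[([228, 165, 8, 5, 32], [231.9, 166.8]), ([261, 179, 8, 7, 42], [264.7, 182.0]), ([264, 200, 8, 7, 43], [267.6, 203.0])]
bushings in rack [[-0.1776 -0.0354]
 [-0.1771  0.0346]] mean y -0.0004099056204367804 yaw err 0.007054078975586588
```

The sheet is aligned to 0.4 mm and about 0.007 rad, so I'll insert slowly and watch the force.

```bash
python3 -m crank '[0.016,0,0,0,0,0,0.032,0,0,0,0,0,0.048,0,0,0,0,0,0.064,-0.0005,0,0,0,0,0.08,-0.0005,0,0,0,0]'; python3 -m crank '[0.01,0,0,0,0,0,0.02,0,0,0,0,0,0.03,0,0,0,0,0]'; python3 -c "
from plant import *;s=get_state();print(s['force'],s['wrist_torque'],s['position'])"
```

```text
time_s: 7.6
position: [0.5366, -0.0634, 0.0632]
tool_rot: [-0.0, 0.651, 0.759, -0.0]
force: [-0.5, 0.7, -1.9]
width: 0.0088
grasp_force: 97.6
time_s: 7.9
position: [0.5345, -0.049, 0.0632]
tool_rot: [0.0, 0.651, 0.759, -0.0]
force: [0.6, -0.3, -2.5]
width: 0.0087
grasp_force: 97.6
[ 0.61344392 -0.28093795 -2.51001928] [-0.28687034 -0.05357455 -0.02428862] [ 0.53454099 -0.04895448  0.06323125]
```

```bash
python3 -m crank '[0.012,0,0,0,0,0,0.024,0,0,0,0,0,0.036,0,0,0,0,0,0.048,-0.0003,0,0,0,0,0.06,-0.0003,0,0,0,0]'; python3 -m crank '[0.01,0,0,0,0,0,0.02,0,0,0,0,0,0.03,0,0,0,0,0]'; python3 -c "
from plant import *;s=get_state();print(s['force'],s['wrist_torque'],s['position'])"
```

```text
time_s: 8.4
position: [0.5297, -0.0193, 0.0632]
tool_rot: [-0.0, 0.651, 0.759, -0.0]
force: [0.1, 0.2, -1.9]
width: 0.0086
grasp_force: 97.6
time_s: 8.7
position: [0.5275, -0.0046, 0.0632]
tool_rot: [0.0, 0.651, 0.759, 0.0]
force: [0.4, -0.3, -2.2]
width: 0.0088
grasp_force: 97.6
[ 0.4395598  -0.26617582 -2.228866  ] [-0.23428427 -0.02563449 -0.02757312] [ 0.52754419 -0.00456935  0.06323265]
```

```bash
python3 -m crank '[0.01,0,0,0,0,0,0.02,0,0,0,0,0,0.03,0,0,0,0,0,0.036,0,0,0,0,0,0.042,0,0,0,0,0]'; python3 -m crank '[0.004,0,0,0,0,0,0.008,0,0,0,0,0]'; python3 -m crank '[0.004,0,0,0,0,0,0.008,0,0,0,0,0]'
```

```text
time_s: 9.2
position: [0.5243, 0.0161, 0.0632]
tool_rot: [0.0, 0.651, 0.759, -0.0]
force: [0.0, -0.5, -2.7]
width: 0.0088
grasp_force: 97.6
time_s: 9.4
position: [0.5238, 0.0198, 0.0632]
tool_rot: [0.0, 0.651, 0.759, -0.0]
force: [0.4, -0.2, -2.2]
width: 0.0087
grasp_force: 97.6
time_s: 9.6
position: [0.5232, 0.0238, 0.0632]
tool_rot: [0.0, 0.651, 0.759, -0.0]
force: [0.1, -0.8, -3.1]
width: 0.0085
grasp_force: 97.6
```

```bash
python3 - <<'E'
from go import *
tp=np.load("rack.npy");im=camera("top");hsv=cv2.cvtColor(im,cv2.COLOR_RGB2HSV)
m=((hsv[...,0]>=5)&(hsv[...,0]<=20)&(hsv[...,1]>60)).astype(np.uint8)
m=cv2.morphologyEx(m,cv2.MORPH_CLOSE,np.ones((5,5),np.uint8))
n,_,st,ce=cv2.connectedComponentsWithStats(m)
uv=[q for s,q in zip(st[1:],ce[1:]) if s[4]>15 and 190<q[0]<300 and 168<q[1]<225];print(uv)
w=ray("top",np.array(uv),.072)[:,:2];c,s=np.cos(tp[2]),np.sin(tp[2])
print("bushings in rack",((w-tp[:2])@np.array([[c,-s],[s,c]])).round(4))
cv2.imwrite("pics/t4.png",cv2.convertScaleAbs(cv2.resize(im[150:245,170:330,::-1],None,fx=5,fy=5,interpolation=cv2.INTER_CUBIC),alpha=1.5))
s=get_state();print(s["force"],s["wrist_torque"])
E
```

```text
[array([225.56410256, 187.84615385]), array([228.5 , 208.85])]
bushings in rack [[-0.0479 -0.0351]
 [-0.0477  0.0349]]
[-0.14979414 -0.76312394 -3.07670737] [-0.2524002   0.00761985  0.01940782]
```

View pics/t4.png

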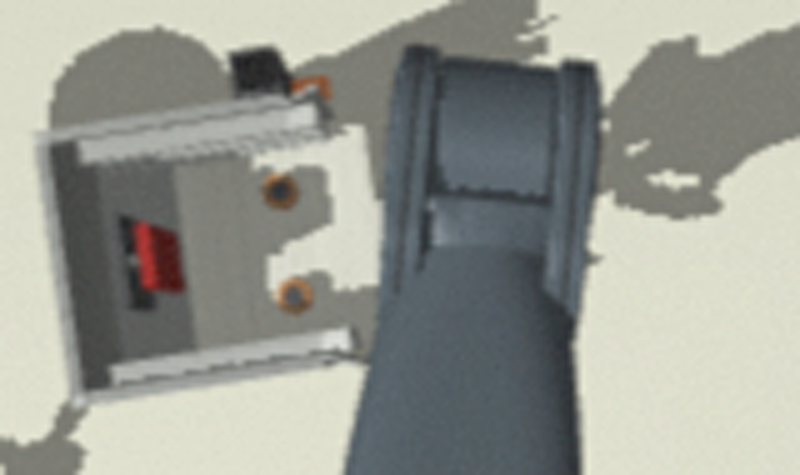

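The sheet's leading edge is about at the stop's foot near (185,270), centred in the rails with bushings at y ±35 mm. From here I'll feel forward in small steps.

```bash
for i in 1; do python3 -m crank '[0.002,0,0,0,0,0,0.004,0,0,0,0,0,0.006,0,0,0,0,0,0.008,0,0,0,0,0]'; python3 -m crank '[0.002,0,0,0,0,0,0.004,0,0,0,0,0,0.006,0,0,0,0,0,0.008,0,0,0,0,0]'; done | grep -E "time|pos|force:"
```

```text
time_s: 10.05
position: [0.5225, 0.0277, 0.0632]
force: [0.7, -0.4, -2.2]
grasp_force: 97.6
time_s: 10.45
position: [0.5225, 0.0301, 0.0638]
force: [0.7, -4.2, -1.5]
grasp_force: 97.8
```

Contact with the stop at about y=0.029 (4 N). It should slide about 10 mm more.

```bash
python3 -m crank '[0.002,0,0,0,0,0,0.004,0,0,0,0,0,0.006,0,0,0,0,0]'| grep -E "time|pos|force:"; python3 -m crank '[0.002,0,0,0,0,0,0.004,0,0,0,0,0]'| grep -E "time|pos|force:"
```

```text
time_s: 10.75
position: [0.522, 0.033, 0.0637]
force: [-0.0, -5.0, -1.4]
grasp_force: 97.8
time_s: 10.95
position: [0.5217, 0.035, 0.0637]
force: [0.4, -4.6, -1.6]
grasp_force: 97.8
```

```bash
python3 -m crank '[0.002,0,0,0,0,0,0.004,0,0,0,0,0]'| grep -E "time|pos|force:"; python3 -m crank '[0.001,0,0,0,0,0,0.002,0,0,0,0,0]'| grep -E "time|pos|force:"
```

```text
time_s: 11.15
position: [0.5214, 0.037, 0.0637]
force: [-0.7, -4.2, 0.6]
grasp_force: 97.8
time_s: 11.35
position: [0.5212, 0.038, 0.0637]
force: [0.5, -5.2, -1.5]
grasp_force: 97.8
```

```bash
python3 -m crank '[0.001,0,0,0,0,0,0.002,0,0,0,0,0]'| grep -E "time|pos|force:"
```

```text
time_s: 11.55
position: [0.521, 0.039, 0.0637]
force: [1.0, -5.7, -1.6]
grasp_force: 97.8
```

Still sliding at 5 N, so half-millimetre steps now.

```bash
python3 -m crank '[0.001,0,0,0,0,0,0.001,0,0,0,0,0]'| grep -E "time|pos|force:"
```

```text
time_s: 11.75
position: [0.5212, 0.039, 0.0638]
force: [0.6, -6.5, -1.2]
grasp_force: 97.9
```

```bash
python3 -m crank '[0.001,0,0,0,0,0,0.001,0,0,0,0,0]'| grep -E "time|pos|force:"
```

```text
time_s: 11.95
position: [0.5212, 0.0391, 0.064]
force: [0.9, -7.0, -0.3]
grasp_force: 97.9
```

```bash
python3 -m crank '[0.001,0,0,0,0,0,0.001,0,0,0,0,0]'| grep -E "time|pos|force:"
```

```text
time_s: 12.15
position: [0.5213, 0.0391, 0.0641]
force: [0.1, -7.4, -1.2]
grasp_force: 98.0
```

Position has stopped at 0.0391 while the force climbs. That is about 10 mm after contact, so it should be the hard end. Press on to about 10 N to confirm.

```bash
python3 -m crank '[0.001,0,0,0,0,0,0.002,0,0,0,0,0]'| grep -E "time|pos|force:"; python3 -m crank '[0.001,0,0,0,0,0,0.002,0,0,0,0,0]'| grep -E "time|pos|force:"
```

```text
time_s: 12.35
position: [0.5215, 0.0392, 0.0644]
force: [1.4, -10.4, 0.2]
grasp_force: 98.1
time_s: 12.55
position: [0.5216, 0.0393, 0.0646]
force: [1.2, -13.2, 1.0]
grasp_force: 98.2
```

```bash
python3 -m crank '[0.001,0,0,0,0,0,0.002,0,0,0,0,0]'| grep -E "time|pos|force:"
```

```text
time_s: 12.75
position: [0.5217, 0.0394, 0.0649]
force: [1.2, -15.8, 1.0]
grasp_force: 98.3
```

Blocked at 15.8 N, so the stop is at its hard end. Relax the push, then open.

```bash
python3 -m crank '[-0.003,0,0,0,0,0,-0.006,0,0,0,0,0,-0.0075,0,0,0,0,0]'| grep -E "time|pos|force:"; python3 -c "
from plant import *;s=get_state();print(s['force'],s['wrist_torque'])"
```

```text
time_s: 13.05
position: [0.5212, 0.0391, 0.0639]
force: [0.2, -5.2, -2.3]
grasp_force: 97.8
[ 0.18604893 -5.20515193 -2.28696587] [-1.23708368 -0.06092988  0.14560614]
```

```bash
python3 -m crank '[-0.0015,0,0.001,0,0,0,-0.003,0,0.002,0,0,0]'| grep -E "time|pos|force:"; python3 -m crank '[0,0,0,0,0,0,0,0,0,0,0,0,0,0,0,0,0,0,0,0,0,0,0,0]' 0.5 | grep -E "time|pos|force:|width"; python3 -m crank '[0,0,0,0,0,0,0,0,0,0,0,0]' 0.5 | grep -E "time|pos|force:|width"
```

```text
time_s: 13.25
position: [0.5212, 0.0389, 0.0627]
force: [0.6, -4.6, -1.9]
grasp_force: 97.9
time_s: 13.65
position: [0.5207, 0.0404, 0.0623]
force: [-0.0, -0.0, 0.1]
width: 0.0426
grasp_force: 0.0
time_s: 13.85
position: [0.5207, 0.04, 0.0622]
force: [0.4, -0.6, -0.2]
width: 0.0426
grasp_force: 0.0
```

```bash
python3 -m crank '[0,0,-0.03,0,0,0,0,0,-0.08,0,0,0,0,0,-0.15,0,0,0,0,0,-0.22,0,0,0,0,0,-0.3,0,0,0]'| grep -E "time|pos|force:"; python3 -m crank '[-0.1,0,-0.03,0,0,0,-0.2,0,-0.03,0,0,0,-0.3,0,-0.03,0,0,0,-0.4,0,-0.03,0,0,0]'| grep -E "time|pos|force:"
python3 - <<'E'
from go import *
tp=np.load("rack.npy");im=camera("top");hsv=cv2.cvtColor(im,cv2.COLOR_RGB2HSV)
m=((hsv[...,0]>=5)&(hsv[...,0]<=20)&(hsv[...,1]>60)).astype(np.uint8)
m=cv2.morphologyEx(m,cv2.MORPH_CLOSE,np.ones((5,5),np.uint8))
n,_,st,ce=cv2.connectedComponentsWithStats(m)
uv=[q for s,q in zip(st[1:],ce[1:]) if s[4]>15 and 190<q[0]<300 and 168<q[1]<225]
w=ray("top",np.array(uv),.070)[:,:2];c,s=np.cos(tp[2]),np.sin(tp[2])
print("bushings in rack",((w-tp[:2])@np.array([[c,-s],[s,c]])).round(4))
a=cv2.resize(im[150:240,170:290,::-1],None,fx=4,fy=4,interpolation=cv2.INTER_CUBIC)
b=cv2.resize(camera("scene")[140:270,230:360,::-1],(300,300),interpolation=cv2.INTER_CUBIC)
o=np.zeros((360,780,3),np.uint8);o[:,:480]=a;o[:300,480:]=b
cv2.imwrite("pics/f.png",cv2.convertScaleAbs(o,alpha=1.4))
E
```

```text
time_s: 14.35
position: [0.52, 0.0399, 0.2127]
force: [0.6, -0.9, -0.0]
grasp_force: 0.0
time_s: 14.75
position: [0.5512, -0.1574, 0.2278]
force: [0.7, -0.3, 0.3]
grasp_force: 0.0
bushings in rack [[-0.0328 -0.0358]
 [-0.0327  0.0336]]
```

View pics/f.png

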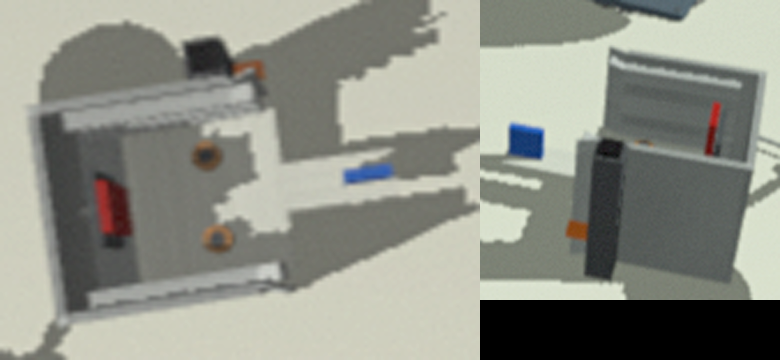

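The final picture shows the sheet level in the low pair by the flag. The bushings are at (207,155) and (218,238), the fin is free, and the red stop has been pushed back. Handing in.

```bash
python3 -c "
from plant import *;print(finish_job())"
```

```text
the job is handed in; nothing more can be done
None
```

I slid the sheet into the low rail pair (the flagged one), pushed the red stop about 10 mm until it blocked (peak about 16 N at the wrist), let go and moved the arm clear. I handed the job in at about 15 s; the hand-in returned no verdict.

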